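# Unmould a clay house plaque and seat it in its drying setter

## Robot

A 6-joint arm with a two-finger parallel gripper is mounted at the origin on the work surface. World frame = base frame: x ahead of the robot, y to its left, z up, the work surface at z = 0. Lengths are in m, angles in rad, forces in N, time in s.
With the tool pointing down it reaches from about 0.275 to 1 m from the base axis. Payload 8.4 kg.
Tool frame: the origin (TCP) lies on the centre line of the jaws, within the pads' length; the fingertips stand 17 mm ahead of it and the grasp point (between the pads) lies 2 mm behind it (bot.tcp_to_tips is the z of the fingertips in the tool frame, in m); z points along the fingers, y is the line along which they close (so a half turn about z gives the same grasp; the last joint's range is limited). The gripper opens to 85 mm and grips with 20 to 120 N. Pads are 22 mm wide; open, the fingers measure 114 mm over their backs; the gripper's body (76 mm by 85 mm) begins 54 mm behind the grasp point. The pads swing forward as they close: fully open they stand 13 mm farther back than shut.
Start: joints at [-1.246, 0.353, 1.633, -0, 1.155, -0.002], TCP at [0.201, -0.592, 0.248] pointing down, gripper open.
Joint ranges: [-2.63, 2.63], [-0.92, 2.1], [0.06, 2.66], [-1.3, 4.44], [0, 2.69], [-3.02, 3.02]. Speed limits (rad/s): [2.22, 2.22, 2.79, 3.14, 3.14, 3.14].

## Interface

Orientations are given as a unit quaternion [x, y, z, w].
In Python, from workcell import bot, hand, kinematics, get_obs, vision, hand_in gives the robot as it stands. The module is installed in compiled form; this text tells all that it offers. Calls block until the motion is done:
- bot.reach(position, orientation): joint-space move of the TCP to a pose.
- bot.servo_line(position, ori=None, velocity=0.15): straight line of the TCP; ori=None keeps the orientation; velocity is the mean speed in m/s.
- bot.goto_joints(angles): joint-space move.
- hand.move_gripper(opening, strength=None): finger opening in m; strength is the grip in N (None keeps the last); returns when the fingers have stopped.
- bot.dwell(seconds).
- kinematics.solve_ik(position, orientation): joint angles nearest the present ones, or None.
- get_obs(): the state.
- vision.read_camera(name): name is "scene" or "top" or "wrist"; returns a dict with "frame" (480x640x3 uint8, red, green, blue), "intrinsics" (3x3 intrinsics, pixels), "view" (4x4, takes a point from world to camera coordinates). Camera axes: x right, y down, z forward; pixel columns grow to the right and rows downward; lengths in m; the calibration is good to about 2 mm. A picture is of the moment at which its call begins. There is no depth.
A pose or a line that the arm cannot do raises bot.IKError and nothing moves.
- hand_in(): hands the job in; it is judged then, once.
The state is a dict: "time_s": time; "joint_pos": joint angles; "joint_vel": joint speeds; "joint_efforts": joint torques, N m; "position": TCP position; "orientation": TCP orientation; "wrist_force": force on the tool from outside, world axes, zero at the start; "ft_torque": the same for the moment, N m; "gripper_width": finger opening in m; "grip_force": force on a finger pad.
Only numpy, scipy, OpenCV 4.12 (cv2) and the standard library are available. Lean on these libraries where they do the work, as an engineer would, in place of code of your own. Each camera call takes 0.05 s, during which the arm holds its last target. There are 200 camera calls.

## Task

Take the stiff clay house plaque by its two side edges, lift it out of the white plaster mould and set it down flat on the plywood ware board, and let go of it there. Then take it again by its base and its ridge and lower it into the house-shaped pocket of the wooden drying setter, face up and ridge to ridge, flat on the pocket's floor, and leave it there. The clay is brittle, so never drop it: both times keep hold until it rests on what is under it; and leave the mug, the clay disc and the brush where they are.

Things in the scene. Friction and masses are not known exactly. Their poses are not given: they have to be found in the camera images.
- house: Loose rigid cream clay plaque, house outline, 0.12 kg, 20 mm thick. Origin: middle of the underside; z up out of its face (door, windows 1 mm proud). Base edge 60 mm wide at x=-29.5 mm; side edges at y=+-30 mm, from x=-29.5 to +12.5 mm; then 45 degree roof slopes to the ridge, a straight edge 26 mm wide at x=+29.5 mm. It starts face up on the mould's cavity floor, axes as the mould's.
- house_ridge (a point): Middle of the plaque's ridge edge at its underside (house x = +29.5 mm); same axes as the house.
- mould: Fixed white plaster mould, 96 x 96 x 36 mm, left or right of the board. Origin under its centre, z up. House-shaped cavity, centre and axes as the house; floor 12 mm up, walls 24 mm higher, leaning out 8 degrees, 1.5 mm play at the floor. Both sides (+-y) are cut away to floor level from x=-26 to +12 mm, through to the outside, for fingers; base and ridge are walled in.
- setter: Fixed wooden drying setter, 98 x 98 x 36 mm, across the board from the mould. Origin under its centre, z up. House-shaped pocket, axes as the house (ridge to +x), centred; floor 12 mm up, walls 24 mm higher, leaning out 10 degrees, 2 mm play at the floor. Side walls whole; base and ridge walls cut away for |y| < 20 mm to floor level, through to the outside, for fingers.
- pocket (a point): Centre of the setter's pocket floor, 12 mm above the setter's origin; same axes. The house's origin lies here when seated.
- pocket_ridge (a point): Where the middle of the house's ridge edge comes to lie: on the pocket floor, 29.5 mm along the setter's +x from its centre.
- board: Fixed plywood ware board between mould and setter, 160 (x) x 140 (y) x 12 mm; origin at the centre of its underside, top 12 mm above it. Empty at the start.
- mug: Bystander: clay mug, 76 mm across, 85 mm high, origin at the centre of its underside. Loose.
- disc: Bystander: flat clay disc, 90 mm across, 10 mm thick, origin at the centre of its underside. Loose.
- brush: Bystander: flat paintbrush lying crosswise on the table, 170 mm long. Loose.
There are look-alikes about, which are no part of the job. Leave any blue or yellow look-alike of the house alone.

How it is judged:
By the outcome, as a careful person would: the job done as asked, in the order asked, and still so for the second after the job is handed in, with the robot touching nothing.
It also fails if it takes over 54 s, if anything falls off the work surface, if the arm or the gripper's body presses on something with over 40 N, if the wrist force passes 120 N, or if a joint passes its speed limit or range.

## Working session

There is one attempt and no reset: what is moved stays moved. The work goes in short steps, each a Python script; the robot and the scene stay as the last script left them, time stands still between calls to the robot, and variables do not carry over. Pictures are saved under pics/ and viewed, at most 10 in all, crops included, and the job is handed in when it is done.

```bash
mkdir -p pics
python3 - <<'E'
from workcell import bot,hand,get_obs,vision
import cv2,numpy as np
for n in ("top","scene"):
    r=vision.read_camera(n); cv2.imwrite(f"pics/{n}0.png",r["frame"][:,:,::-1]); np.savez(f"{n}0.npz",f=r["frame"],K=r["intrinsics"],V=r["view"])
    print(n,r["intrinsics"].tolist(),np.round(r["view"],4).tolist())
o=get_obs();print(o["time_s"],o["orientation"],o["gripper_width"],bot.tcp_to_tips)
E
```

```text
top [[602.7389243146009, 0.0, 331.6968899700887], [0.0, 602.7389243146009, 227.10115362285947], [0.0, 0.0, 1.0]] [[0.0071, -1.0, 0.0014, 0.0129], [-0.9893, -0.0073, -0.1457, 0.5367], [0.1457, -0.0003, -0.9893, 1.1758], [0.0, 0.0, 0.0, 1.0]]
scene [[451.0736497358532, 0.0, 322.8841701953099], [0.0, 451.0736497358532, 230.6730941346719], [0.0, 0.0, 1.0]] [[0.1116, 0.9937, -0.0075, -0.0792], [0.8155, -0.0959, -0.5708, -0.3928], [-0.5679, 0.0576, -0.8211, 1.1036], [0.0, 0.0, 0.0, 1.0]]
0.1 [ 9.86678981e-01  1.62678121e-01 -1.06177468e-04 -6.37063844e-04] 0.08525785516488979 0.017
```

View pics/top0.png

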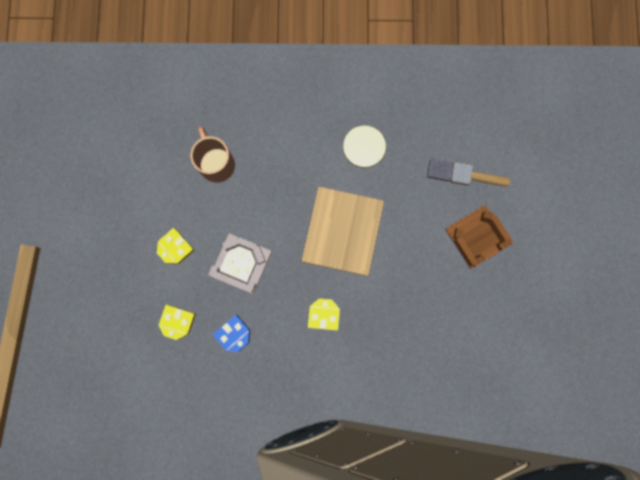

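View pics/scene0.png

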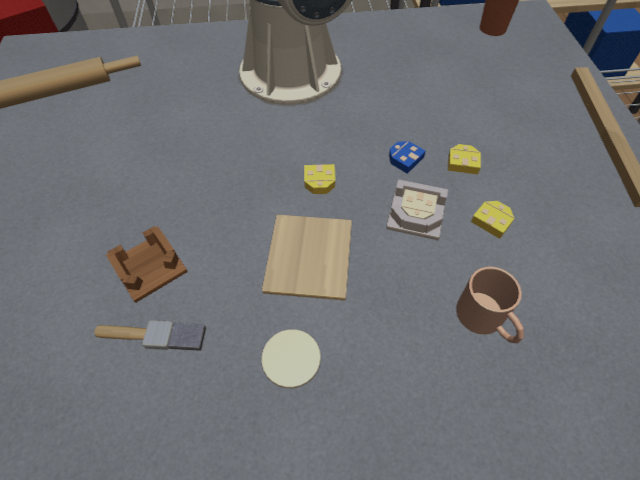

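The top view shows the mould with the house at about (240,263), the board at (343,231) and the setter at (480,237). The yellow and blue look-alikes lie around them. Next I'll look at the setter and mould with the wrist camera.

```bash
cat > h.py <<'E'
import numpy as np,cv2
from workcell import bot,hand,kinematics,get_obs,vision,hand_in
from scipy.spatial.transform import Rotation as R
def ray(c,uv):
    K,V=c["K"],c["V"]; d=V[:3,:3].T@np.linalg.solve(K,[*uv,1]); return -V[:3,:3].T@V[:3,3],d/np.linalg.norm(d)
def plane(c,uv,z):
    o,d=ray(c,uv); return o+d*(z-o[2])/d[2]
def tri(obs):  # [(cam,uv),...] -> point, rms residual
    A=np.zeros((3,3));b=np.zeros(3);rs=[ray(c,u) for c,u in obs]
    for o,d in rs: P=np.eye(3)-np.outer(d,d);A+=P;b+=P@o
    p=np.linalg.solve(A,b); return p,[float(np.linalg.norm((np.eye(3)-np.outer(d,d))@(p-o))) for o,d in rs]
def proj(c,p):
    q=c["V"][:3,:3]@p+c["V"][:3,3]; q=c["K"]@q; return q[:2]/q[2]
def snap(cam,name):
    r=vision.read_camera(cam); cv2.imwrite(f"pics/{name}.png",r["frame"][:,:,::-1]); np.savez(f"{name}.npz",f=r["frame"],K=r["intrinsics"],V=r["view"])
def load(n): return dict(np.load(n+".npz"))
def down(psi): # tool z down, tool y (closing line) at world angle psi
    y=np.array([np.cos(psi),np.sin(psi),0]);z=np.array([0,0,-1.]);return R.from_matrix(np.c_[np.cross(y,z),y,z]).as_quat()
E
python3 - <<'E'
from h import *
t=load("top0")
S=plane(t,(480,237),.03);M=plane(t,(240,263),.03);B=plane(t,(343,231),.012);print(S,M,B)
q=get_obs()["orientation"]; print(R.from_quat(q).as_matrix().round(2).tolist())
q=down(-np.pi/2) if True else q
for n,P in (("s",S),("m",M)):
    for i,dx in enumerate((-.10,-.02)):
        bot.reach([P[0]+dx,P[1],.27],q); snap("wrist",f"w{n}{i}")
        c=load(f"w{n}{i}"); print(n,i,proj(c,P),-c["V"][:3,:3].T@c["V"][:3,3],get_obs()["position"],get_obs()["time_s"])
a=[cv2.imread(f"pics/w{k}.png") for k in("s0","s1","m0","m1")]
cv2.imwrite("pics/mos.png",cv2.resize(np.vstack([np.hstack(a[:2]),np.hstack(a[2:])]),(800,600),interpolation=cv2.INTER_AREA))
E
```

```text
[ 0.51987265 -0.28402797  0.03      ] [0.46353966 0.20086193 0.03      ] [ 0.53265613 -0.00658112  0.012     ]
[[0.95, 0.32, -0.0], [0.32, -0.95, 0.0], [-0.0, -0.0, -1.0]]
s 0 [312.87747266  88.39109033] [ 0.49825252 -0.28510782  0.3953395 ] [ 0.41967629 -0.284817    0.26993649] 1.5583
s 1 [313.28902233 186.44625134] [ 0.57881545 -0.28508381  0.39454894] [ 0.49929364 -0.28446208  0.26935062] 2.025
m 0 [313.19958814  89.31685745] [0.44248325 0.19994527 0.39545792] [0.3640746  0.20041834 0.27003351] 3.9
m 1 [312.80989272 187.13920661] [0.52313837 0.19959813 0.39466297] [0.44348907 0.20020581 0.26941592] 4.3667
```

View pics/mos.png

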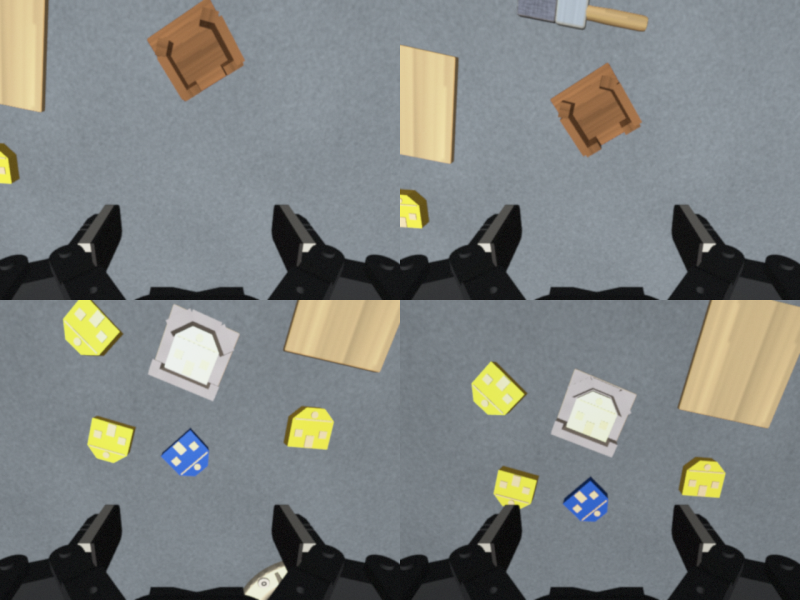

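Top row: the setter lies at about (390,100) and (1195/2,110) in the mosaic, with its ridge towards the upper left. Bottom row: the house sits in the mould with its ridge up and slightly right. I'll enlarge crops to pick corners.

Run:
```python
from h import *
out=[]
for n,(cx,cy) in dict(ws0=(313,80),ws1=(313,178),wm0=(312,82),wm1=(312,180)).items():
    im=load(n)["f"][:,:,::-1]; x0,y0=cx-80,max(0,cy-80)
    out.append(cv2.resize(im[y0:y0+150,x0:x0+160][:150],(400,375),interpolation=cv2.INTER_CUBIC)[:300 if 0 else 375]); print(n,x0,y0)
cv2.imwrite("pics/crops.png",cv2.resize(np.vstack([np.hstack(out[:2]),np.hstack(out[2:])]),(640,600)))
for n in("wm0","wm1"):
    f=load(n)["f"]; print([f[y,x].tolist() for x,y in ((312,82 if n=="wm0" else 180),(260,90 if n=="wm0" else 190))])
```

```text
ws0 233 0
ws1 233 98
wm0 232 2
wm1 232 100
[[238, 242, 238], [206, 202, 204]]
[[232, 236, 223], [184, 180, 181]]
```

View pics/crops.png

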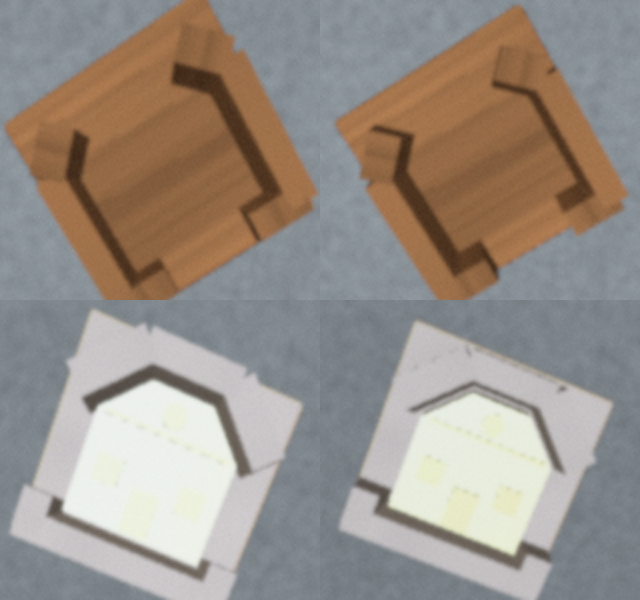

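The house mask is bright and clean, with its ridge at the upper right in the lower tiles. The setter pocket's ridge points up-left and its base is at the lower right. Next I'll extract the polygons and triangulate.

Run:
```python
from h import *
def poly(n,mask,eps,near):
    m=cv2.morphologyEx(mask.astype(np.uint8),cv2.MORPH_OPEN,np.ones((3,3)))
    cs=cv2.findContours(m,0,cv2.CHAIN_APPROX_NONE)[0]
    c=max((c for c in cs if cv2.pointPolygonTest(cv2.convexHull(c),near,False)>=0),key=cv2.contourArea)
    return c,cv2.approxPolyDP(cv2.convexHull(c),eps,True)[:,0]
def refine(c,p):
    c=c[:,0].astype(float); L=[]
    for a,b in zip(p,np.roll(p,-1,0)):
        d=(b-a)/np.linalg.norm(b-a);l=np.linalg.norm(b-a);s=(c-a)@d;t=(c-a)@[-d[1],d[0]]
        k=(s>.15*l)&(s<.85*l)&(abs(t)<2.0)
        if k.sum()<4: return p.astype(float)
        vx,vy,x,y=cv2.fitLine(c[k].astype(np.float32),cv2.DIST_HUBER,0,.01,.01).ravel();L.append(np.cross([x,y,1],[x+vx,y+vy,1]))
    q=[np.cross(L[i-1],L[i]) for i in range(len(L))];return np.array([v[:2]/v[2] for v in q])
P={}
for n,near in dict(wm0=(312,85),wm1=(312,185)).items():
    f=load(n)["f"].astype(int); hsv=cv2.cvtColor(f.astype(np.uint8),cv2.COLOR_RGB2HSV)
    c,p=poly(n,f[:,:,1]>222,3,near);P["h"+n]=refine(c,p);print(n,p.tolist())
for n,near in dict(ws0=(313,80),ws1=(313,178)).items():
    f=load(n)["f"].astype(int); c,p=poly(n,f[:,:,0]-f[:,:,2]>25,4,near);P["s"+n]=refine(c,p);print(n,p.tolist())
for a,b,ns in (("hwm0","hwm1",("wm0","wm1")),("sws0","sws1",("ws0","ws1"))):
    print(a)
    A,Bq=load(ns[0]),load(ns[1])
    for u in P[a]:
        pu=proj(Bq,plane(A,u,.03)); v=min(P[b],key=lambda v:np.linalg.norm(v-pu))
        X,r=tri([(A,u),(Bq,v)]); print(u.round(1),v.round(1),(X*1000).round(1),np.round(np.array(r)*1000,1))
# hand picked pocket base/ridge floor corners
A,Bq=load("ws0"),load("ws1")
for u,v in (((233+130/2,275/2),(233+137/2,98+263/2)),((233+265/2,195/2),(233+262/2,98+190/2)),((233+80/2,130/2),(233+90/2,98+135/2)),((233+178/2,66/2),(233+172/2,98+85/2))):
    X,r=tri([(A,u),(Bq,v)]);print("pk",(X*1000).round(1),np.round(np.array(r)*1000,1))
```

```text
wm0 [[307, 43], [337, 55], [348, 83], [330, 133], [264, 106], [281, 56]]
wm1 [[283, 158], [311, 148], [337, 160], [346, 185], [328, 225], [268, 202]]
ws0 [[336, 0], [391, 97], [388, 105], [295, 161], [252, 96], [236, 61], [324, 0]]
ws1 [[333, 101], [386, 195], [381, 204], [299, 250], [291, 247], [263, 205], [241, 158]]
hwm0
[308.   42.6] [308.4 147.3] [497.7 204.7  33.2] [0.2 0.2]
[337.7  55.7] [336.3 159.3] [488.  181.2  35.4] [0.3 0.3]
[348.9  85.7] [346.2 183.9] [466.3 171.7  29.8] [0. 0.]
[329.6 134. ] [328.4 225.6] [428.2 186.9  27.8] [0.1 0.1]
[263.2 106.2] [266.4 201.5] [450.5 242.3  28.3] [0.1 0.1]
[279.9  56.4] [282.4 158.8] [488.  227.1  30.9] [0.3 0.3]
sws0
[336.  -0.] [332.1  99.4] [ 592.8 -302.4   -9.8] [1.3 1.3]
[388.4  88.7] [384.5 190.1] [ 518.9 -344.    42.8] [0.3 0.3]
[389.  103.7] [382.8 202.3] [ 507.8 -344.5   40.1] [0.7 0.7]
[293.7 163.1] [291.8 247.8] [ 457.9 -264.9   12.1] [1.7 1.7]
[428.5 380.9] [302.8 249. ] [ 593.1 -268.9  499.3] [26.4 26.4]
[234.1  62.2] [241.9 157.3] [ 542.4 -217.4    4.5] [1.1 1.1]
[324.9  -0. ] [332.1  99.4] [ 592.5 -297.6   -7.1] [3.4 3.4]
pk [ 481.1 -272.4   30.9] [1. 1.]
pk [ 513.1 -328.6   24.4] [0.6 0.6]
pk [ 537.7 -252.6   27.9] [0.8 0.8]
pk [ 559.2 -290.    38.4] [1.2 1.2]
```

```bash
cat >> h.py <<'E'
def fit(T,P): # 2D rigid: P = Rz(yaw) T + t
    T=np.array(T,float);P=np.array(P)[:,:2];a,b=T-T.mean(0),P-P.mean(0)
    y=np.arctan2((a[:,0]*b[:,1]-a[:,1]*b[:,0]).sum(),(a*b).sum());Q=np.array([[np.cos(y),-np.sin(y)],[np.sin(y),np.cos(y)]])
    t=P.mean(0)-Q@T.mean(0);return t,y,Q,(P-(T@Q.T+t))
def off(t,y,d): return np.array(t)+np.array([[np.cos(y),-np.sin(y)],[np.sin(y),np.cos(y)]])@d
def descend(xy,z0,zmin,thr=3,step=.001):
    f0=get_obs()["wrist_force"][2];z=z0
    while z-step>=zmin-1e-9:
        z-=step;bot.servo_line([*xy,z],velocity=.02);f=get_obs()["wrist_force"][2]-f0
        if abs(f)>thr: break
    return z,f
E
python3 - <<'E'
from h import *
T=np.array([[29.5,13],[29.5,-13],[12.5,-30],[-29.5,-30],[-29.5,30],[12.5,30]])/1000
c0,c1=load("wm0"),load("wm1")
U0=[(308,42.6),(337.7,55.7),(348.9,85.7),(329.6,134),(263.2,106.2),(279.9,56.4)]
U1=[(308.4,147.3),(336.3,159.3),(346.2,183.9),(328.4,225.6),(266.4,201.5),(282.4,158.8)]
r=[]
for c,U in((c0,U0),(c1,U1)):
    t,y,Q,e=fit(T,[plane(c,u,.032) for u in U]);r.append([*t,y]);print(t,np.degrees(y),(e*1000).round(1).tolist())
t=np.mean(r,0);y=t[2];g=off(t[:2],y,[-.007,0]);psi=y-np.pi/2;q=down(psi)
hand.move_gripper(.076,25)
bot.reach([*g,.11],q);print(get_obs()["joint_pos"],get_obs()["time_s"])
bot.servo_line([*g,.06],velocity=.1)
snap("wrist","wg")
f0=get_obs()["wrist_force"];print(f0)
bot.servo_line([*g,.034],velocity=.06)
print(get_obs()["wrist_force"]-f0)
snap("scene","sg");s=load("sg")["f"][140:270,350:490,::-1];w=load("wg")["f"][:,:,::-1]
cv2.imwrite("pics/g1.png",np.hstack([cv2.resize(w,(400,300)),cv2.resize(s,(323,300))]))
np.save("g1.npy",[*g,y,*t[:2]]);print(get_obs()["time_s"],g)
E
```

```text
[0.46598954 0.20397913] -21.72250197517692 [[-0.3, -0.2], [-0.2, 0.3], [-0.3, 0.4], [0.9, 0.1], [0.8, -0.7], [-0.8, 0.1]]
[0.46624196 0.20365156] -22.089548807638497 [[-0.8, -0.1], [-1.1, 0.2], [0.1, 0.7], [1.7, 0.0], [1.1, -0.8], [-1.0, -0.0]]
[4.19405468e-01 3.52006125e-01 2.00381015e+00 4.08525605e-06
 7.85136034e-01 2.37056588e+00] 5.3083
[-0.55473751  0.3935704   0.25293567]
[ 0.33079782 -0.32270704 -0.08460149]
6.6417 [0.45962117 0.20642694]
```

View pics/g1.png

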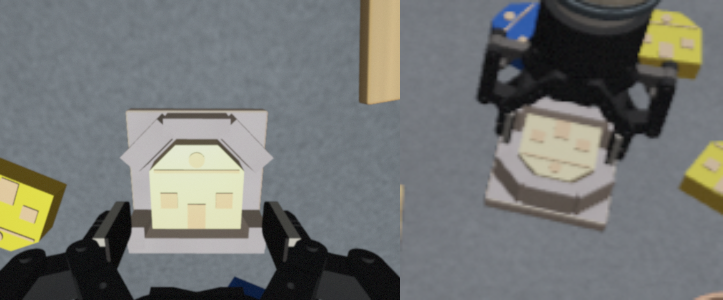

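The wrist view shows the house at x≈196, centred between the fingers at 112 and 283. The scene view shows the fingers straddling it. Now I'll feel for the floor and close.

Run:
```python
from h import *
g=np.load("g1.npy")
print(descend(g[:2],.034,.022),get_obs()["time_s"])
z=get_obs()["position"][2]+.0025;bot.servo_line([*g[:2],z],velocity=.03)
a=get_obs();print(z,a["wrist_force"])
hand.move_gripper(.066,25);b=get_obs();print(b["wrist_force"],b["gripper_width"])
hand.move_gripper(.0,25);b=get_obs();print(b["wrist_force"],b["gripper_width"],b["grip_force"],b["position"],b["time_s"])
```

```text
(0.021999999999999992, np.float64(-0.49020575410155165)) 9.6417
0.02443262402579992 [ 0.45836071 -0.26820424  0.19739455]
[ 0.65824179 -0.41352163  0.12733532] 0.06584567268011249
[-1.04622089 -1.40352455  4.74216235] 0.05907456177196267 27.38044023513794 [0.45959294 0.20643006 0.02454366] 10.375
```

Run:
```python
from h import *
# board height from top & scene
C={}
for n,near in (("top0",(343,231)),("scene0",(310,255))):
    f=load(n)["f"];hsv=cv2.cvtColor(f,cv2.COLOR_RGB2HSV);m=cv2.inRange(hsv,(8,60,120),(25,180,255))
    cs=cv2.findContours(cv2.morphologyEx(m,cv2.MORPH_CLOSE,np.ones((3,3))),0,2)[0];c=[c for c in cs if cv2.pointPolygonTest(c,near,False)>0][0]
    C[n]=cv2.approxPolyDP(c,6,True)[:,0].astype(float);print(n,C[n].tolist())
t,s=load("top0"),load("scene0");X=[]
for u in C["top0"]:
    pu=proj(s,plane(t,u,.012));v=min(C["scene0"],key=lambda v:np.linalg.norm(v-pu));x,r=tri([(t,u),(s,v)]);X.append(x);print((x*1000).round(1),np.round(r,4))
print("centre",np.mean(X,0))
g=np.load("g1.npy");bot.servo_line([*g[:2],.03],velocity=.03);print(get_obs()["wrist_force"],get_obs()["gripper_width"])
bot.servo_line([*g[:2],.12],velocity=.12);bot.dwell(.2)
snap("wrist","wl");snap("scene","sl");o=get_obs();print(o["wrist_force"],o["gripper_width"],o["grip_force"],o["time_s"])
cv2.imwrite("pics/l1.png",np.hstack([cv2.resize(load("wl")["f"][:,:,::-1],(400,300)),cv2.resize(load("sl")["f"][100:250,330:490,::-1],(320,300))]))
```

```text
top0 [[319.0, 187.0], [302.0, 261.0], [367.0, 275.0], [383.0, 201.0]]
scene0 [[277.0, 215.0], [262.0, 290.0], [344.0, 298.0], [350.0, 220.0]]
[626.5  44.2   4.2] [0.0003 0.0003]
[470.7  77.4   5.9] [0.0001 0.0001]
[442.9 -56.4   5.5] [0.0001 0.0001]
[597.2 -89.8   6.4] [0. 0.]
centre [ 0.5343257  -0.00613963  0.0054696 ]
[ 0.89158384  0.08121017 -1.36842459] 0.05915573850463029
[-0.6039636   0.09733158 -1.58589428] 0.05964246410431394 27.308439016342163 11.9083
```

View pics/l1.png

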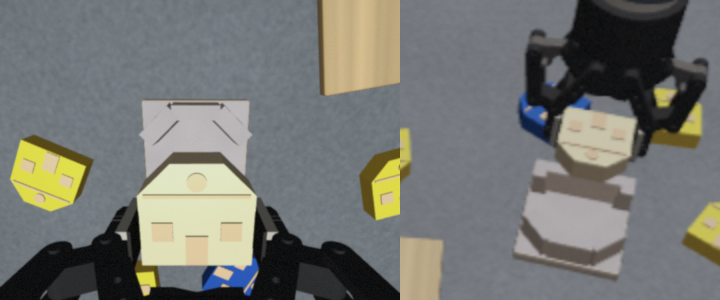

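The plaque is held level in both views and the empty mould is behind it. The board top measures low, but the scene contour includes its side faces, so I'll sense contact by force. Next I'll place it on the board.

Run:
```python
from h import *
y=np.radians(29.5);c=np.array([.534,-.006]);g=off(c,y,[-.007,0])
bot.reach([*g,.12],down(y-np.pi/2));print(get_obs()["time_s"])
bot.servo_line([*g,.03],velocity=.1);bot.dwell(.2)
z,f=descend(g,.03,.012,thr=2.5);print("contact",z,f,get_obs()["position"],get_obs()["wrist_force"])
o=get_obs();print(o["time_s"],o["gripper_width"])
```

```text
13.125
contact 0.023999999999999994 7.607179500503311 [ 0.5280084  -0.00946332  0.02455656] [-3.48791665 -0.33553839  7.09818684]
15.875 0.05927788890814263
```

Run:
```python
from h import *
y=np.radians(29.5);p=get_obs()["position"]
hand.move_gripper(.08);print(get_obs()["wrist_force"],get_obs()["gripper_width"])
bot.servo_line([p[0],p[1],.09],velocity=.12)
c=np.array([.534,-.006]);q=down(-np.pi/2)
for i,dx in enumerate((-.10,-.05)):
    bot.reach([c[0]+dx,c[1],.2],q);snap("wrist",f"wb{i}")
# setter close views
for i,(dx,dy) in enumerate(((-.10,.0),(-.06,.0))):
    bot.reach([.525+dx,-.285+dy,.2],q);snap("wrist",f"wt{i}")
print(get_obs()["time_s"])
a=[load(k)["f"][:,:,::-1] for k in("wb0","wb1","wt0","wt1")]
cv2.imwrite("pics/mos2.png",cv2.resize(np.vstack([np.hstack(a[:2]),np.hstack(a[2:])]),(800,600),interpolation=cv2.INTER_AREA))
T=np.array([[29.5,13],[29.5,-13],[12.5,-30],[-29.5,-30],[-29.5,30],[12.5,30]])/1000
Tw=off([0,0],y,T.T).reshape(2,-1).T+c if False else np.array([off(c,y,t) for t in T])
H=[]
for n in("wb0","wb1"):
    cam=load(n);f=cam["f"];hsv=cv2.cvtColor(f,cv2.COLOR_RGB2HSV);print("col",f[tuple(proj(cam,[*c,.032]).astype(int)[::-1])],hsv[tuple(proj(cam,[*c,.032]).astype(int)[::-1])])
    np.save(n+"_exp.npy",[proj(cam,[*w,.032]) for w in Tw]);print(np.load(n+"_exp.npy").round(0).tolist())
```

```text
[ 0.532699    0.2304962  -0.56515533] 0.08012280086125233
19.45
col [233 237 232] [ 54   5 237]
[[274.0, 50.0], [309.0, 28.0], [346.0, 39.0], [375.0, 100.0], [297.0, 146.0], [265.0, 89.0]]
col [230 235 223] [ 43  13 235]
[[275.0, 132.0], [309.0, 112.0], [344.0, 122.0], [372.0, 177.0], [297.0, 219.0], [267.0, 167.0]]
```

View pics/mos2.png

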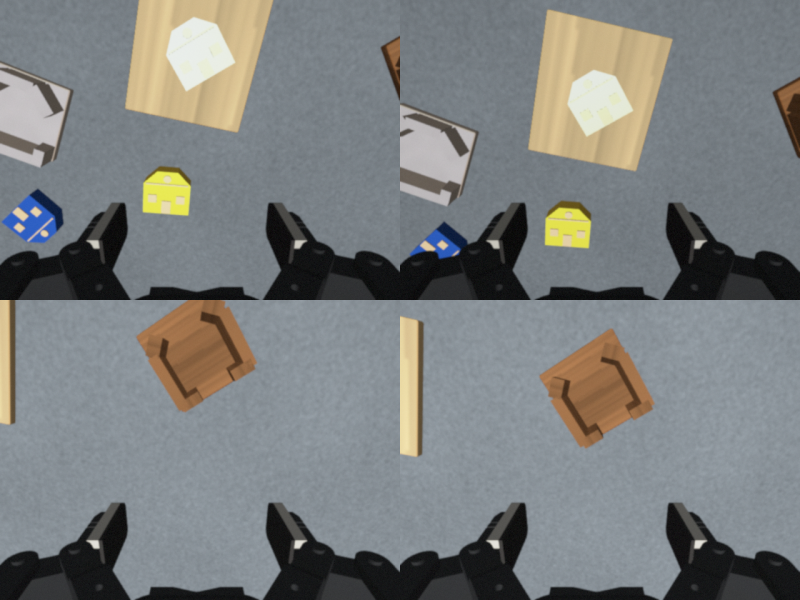

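Top row: the plaque lies flat, face up, at the board's centre, at about (320,85) and (320,165) full pixels. Bottom row: the setter's dark pocket walls show clearly. I'll enlarge one setter view with a pixel grid and measure the house.

Run:
```python
from h import *
out=[]
for n,x0,y0 in(("wt0",212,0),("wt1",217,45)):
    im=load(n)["f"][y0:y0+195,x0:x0+200,::-1];im=cv2.resize(im,None,fx=2,fy=2,interpolation=cv2.INTER_CUBIC);im=cv2.convertScaleAbs(im,alpha=1.3)
    for k in range(0,200,20):
        cv2.putText(im,str(x0+k),(2*k,8),0,.3,(255,255,255),1);cv2.line(im,(2*k,0),(2*k,390),(90,160,90),1)
        if k<195: cv2.putText(im,str(y0+k),(0,2*k+8),0,.3,(255,255,255),1);cv2.line(im,(0,2*k),(400,2*k),(90,160,90),1)
    out.append(im)
cv2.imwrite("pics/set.png",np.hstack(out))
T=np.array([[29.5,13],[29.5,-13],[12.5,-30],[-29.5,-30],[-29.5,30],[12.5,30]])/1000
P={}
for n in("wb0","wb1"):
    cam=load(n);f=cam["f"].astype(int);e=np.load(n+"_exp.npy")
    m=((f[:,:,2]>185)&(f[:,:,0]>200)).astype(np.uint8);cs=cv2.findContours(cv2.morphologyEx(m,cv2.MORPH_OPEN,np.ones((3,3))),0,cv2.CHAIN_APPROX_NONE)[0]
    c=[c for c in cs if cv2.pointPolygonTest(c,tuple(map(float,e.mean(0))),False)>0][0]
    p=cv2.approxPolyDP(cv2.convexHull(c),3.5,True)[:,0].astype(float)
    P[n]=np.array([p[np.argmin(np.linalg.norm(p-v,axis=1))] for v in e]);print(len(p),P[n].tolist())
    t,y,Q,r=fit(T,[plane(cam,u,.032) for u in P[n]]);print(t,np.degrees(y),(r*1000).round(1).tolist())
A,B=load("wb0"),load("wb1");print([(tri([(A,u),(B,v)])[0][2]*1000).round(1) for u,v in zip(P["wb0"],P["wb1"])])
```

```text
6 [[274.0, 50.0], [313.0, 28.0], [347.0, 40.0], [375.0, 100.0], [297.0, 144.0], [266.0, 84.0]]
[ 0.53450999 -0.00663761] 28.055225001824144 [[-1.3, 0.9], [-0.8, -1.1], [-0.6, 0.4], [0.7, 0.6], [0.5, -0.5], [1.5, -0.4]]
6 [[276.0, 132.0], [311.0, 112.0], [345.0, 124.0], [371.0, 177.0], [298.0, 216.0], [268.0, 164.0]]
[ 0.53440948 -0.00644393] 28.343601878088375 [[-1.0, 0.4], [-0.5, -0.3], [-1.2, 0.0], [0.6, 1.1], [1.2, -0.8], [0.9, -0.4]]
[np.float64(31.5), np.float64(31.0), np.float64(35.4), np.float64(32.1), np.float64(28.9), np.float64(36.9)]
```

View pics/set.png

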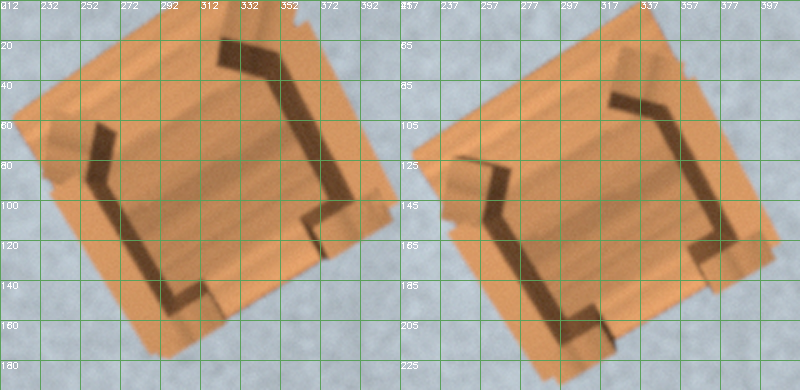

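Run:
```python
from h import *
inn={"wt0":[(266,80),(330,203),(177,297),(105,187)],"wt1":[(250,118),(316,233),(166,322),(102,218)]}
out={"wt0":[(281,53),(353,198),(168,317),(86,183)],"wt1":[(268,104),(338,240),(160,346),(84,218)]}
O={"wt0":(212,0),"wt1":(217,45)}
def T(d): return np.array([[12.5+.41*d,-30-d],[-29.5-d,-30-d],[-29.5-d,30+d],[12.5+.41*d,30+d]])/1000
for nm,D,d,z in(("floor",inn,2,.012),("top",out,6.2,.036)):
    px={n:[np.array(O[n])+np.array(u)/2-.25 for u in D[n]] for n in D}
    for n in D:
        t,y,Q,r=fit(T(d),[plane(load(n),u,z) for u in px[n]]);print(nm,n,(t*1000).round(1),np.degrees(y).round(2),(r*1000).round(1).tolist())
    print([(tri([(load("wt0"),a),(load("wt1"),b)])[0][2]*1000).round(1) for a,b in zip(px["wt0"],px["wt1"])])
# sharp z: outer outline corner pairs (left, right of ridge slab)
```

```text
floor wt0 [ 524.4 -284.6] 31.44 [[0.5, -0.2], [-0.6, -0.3], [0.4, -0.5], [-0.2, 1.1]]
floor wt1 [ 524.4 -284. ] 31.92 [[1.1, 0.7], [-0.8, -0.9], [-0.5, 0.4], [0.2, -0.1]]
[np.float64(5.4), np.float64(10.4), np.float64(18.9), np.float64(11.4)]
top wt0 [ 525.4 -284.2] 31.4 [[-0.4, -0.7], [0.6, 1.0], [0.2, 0.1], [-0.5, -0.4]]
top wt1 [ 526.1 -284.5] 30.68 [[-0.1, 0.2], [0.0, 0.8], [-0.3, -0.2], [0.4, -0.8]]
[np.float64(30.6), np.float64(39.4), np.float64(33.9), np.float64(21.2)]
```

Run:
```python
from h import *
yh=np.radians(29.2);c=np.array([.5342,-.0063]);ys=np.radians(31.4);s=np.array([.5248,-.2840])
best=None
for a in(0,np.pi):
    q1=kinematics.solve_ik([*c,.1],down(yh+a));q2=kinematics.solve_ik([*s,.1],down(ys+a))
    print(a,q1,q2)
    if q1 is not None and q2 is not None:
        m=abs(np.r_[q1[5],q2[5]]).max()
        if best is None or m<best[0]: best=(m,a)
a=best[1]
hand.move_gripper(.076,25)
bot.reach([*c,.1],down(yh+a))
bot.servo_line([*c,.0250],velocity=.08);f0=get_obs()["wrist_force"];print("f",f0,get_obs()["time_s"])
hand.move_gripper(.064,25);print(get_obs()["wrist_force"])
hand.move_gripper(0,25);o=get_obs();print(o["wrist_force"],o["gripper_width"],o["grip_force"],o["position"])
bot.servo_line([*c,.10],velocity=.12)
bot.reach([*s,.10],down(ys+a));bot.dwell(.2);o=get_obs();print(o["wrist_force"],o["gripper_width"],o["time_s"],o["position"])
bot.servo_line([*s,.065],velocity=.1)
snap("wrist","wp");snap("scene","sp");snap("top","tp")
cv2.imwrite("pics/p.png",np.hstack([cv2.resize(load("wp")["f"][:,:,::-1],(400,300)),cv2.resize(load("sp")["f"][190:320,80:220,::-1],(323,300))]))
np.save("s.npy",[*s,ys+a,o["position"][2]])
```

```text
0 [-1.46005347e-02  4.07074200e-01  1.94616638e+00 -4.44089210e-16
  7.88352075e-01 -5.24236676e-01] [-4.98543564e-01  4.84872636e-01  1.80894064e+00 -4.44089210e-16
  8.47779383e-01 -1.04657695e+00]
3.141592653589793 [-1.46005347e-02  4.07074200e-01  1.94616638e+00 -4.44089210e-16
  7.88352075e-01  2.61735598e+00] [-4.98543564e-01  4.84872636e-01  1.80894064e+00 -4.44089210e-16
  8.47779383e-01  2.09501570e+00]
f [0.03244678 0.51070824 0.30073322] 22.125
[-0.59903926 -0.25615692 -0.3356111 ]
[-1.46104978  0.25658494  5.51702543] 0.05861143838842895 27.108628749847412 [ 0.53442705 -0.00628072  0.02541205]
[-0.2649142  -0.69517444 -1.4066371 ] 0.05853774227701027 24.6667 [ 0.52520317 -0.28266536  0.10000431]
```

View pics/p.png

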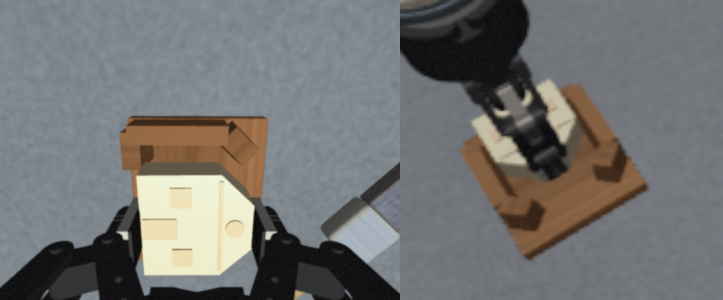

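The ridge is on the right, matching the slanted setter wall at (240,145), and the edges are parallel. Now I'll lower it with force watching.

Run:
```python
from h import *
s=np.load("s.npy");bot.servo_line([*s[:2],.052],velocity=.05);bot.dwell(.2)
f0=get_obs()["wrist_force"];z=.052;xy=s[:2].copy()
while z>.0235:
    z-=.002 if z>.030 else .001
    bot.servo_line([*xy,z],velocity=.025);o=get_obs();f=o["wrist_force"]-f0
    print(round(z,4),f.round(1),(o["position"][:2]*1000).round(1),round(o["position"][2],4))
    if abs(f[2])>3 or np.hypot(*f[:2])>4: break
o=get_obs();print(o["time_s"],o["gripper_width"])
```

```text
0.05 [-0.4  1.  -0.3] [ 524.7 -284. ] 0.0499
0.048 [-0.6  2.2 -0.5] [ 524.7 -283.9] 0.0478
0.046 [-0.2  0.8  0.3] [ 524.7 -283.9] 0.0458
0.044 [-1.2  0.4  0.3] [ 524.7 -283.9] 0.0438
0.042 [-1.   1.7  0.3] [ 524.7 -284. ] 0.0419
0.04 [-1.   0.7 -0.5] [ 524.7 -284. ] 0.0398
0.038 [-0.3  1.7  0.3] [ 524.7 -283.9] 0.0378
0.036 [0.7 1.8 0.6] [ 524.7 -283.9] 0.0358
0.034 [-0.1  1.9 -0.4] [ 524.7 -284. ] 0.0339
0.032 [-0.8  1.2 -0.4] [ 524.7 -283.9] 0.0318
0.03 [-0.8  1.5 -0.1] [ 524.7 -284. ] 0.0299
0.029 [-1.2  0.6 -0.7] [ 524.8 -284. ] 0.0289
0.028 [0.2 1.  0.5] [ 524.8 -284. ] 0.0279
0.027 [ 1.   1.2 -0.2] [ 524.7 -284. ] 0.0269
0.026 [-1.2  0.9 -0.5] [ 524.7 -284. ] 0.0259
0.025 [-1.6  2.4  7.8] [ 524.9 -284.1] 0.0254
29.925 0.05825454562530724
```

Contact came at exactly the height it was grasped at on the board, so it is seated on the floor. I'll release, retreat and verify.

Run:
```python
from h import *
s=np.load("s.npy");p=get_obs()["position"]
hand.move_gripper(.078);print(get_obs()["wrist_force"],get_obs()["gripper_width"])
bot.servo_line([p[0],p[1],.10],velocity=.12)
bot.reach([.525-.10,-.285,.22],down(-np.pi/2));snap("wrist","wf");snap("top","tf");snap("scene","sf")
print(get_obs()["time_s"])
w=load("wf")["f"][0:200,210:420,::-1]
cv2.imwrite("pics/fin.png",np.hstack([cv2.resize(w,(315,300)),cv2.resize(load("sf")["f"][:,:,::-1],(400,300))]))
```

```text
[-0.70829492 -0.22273062 -0.68132663] 0.07803948268456742
32.9417
```

View pics/fin.png

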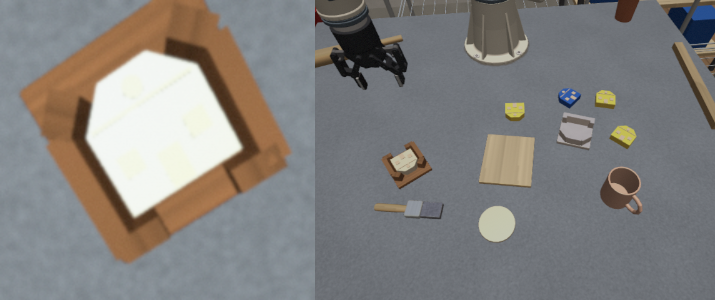

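The plaque lies in the pocket, ridge to ridge with even gaps and face up. The mug, disc and brush have not moved.

```bash
python3 -c "
from workcell import hand_in
print(hand_in())"
```

```text
the job is handed in; nothing more can be done
None
```

The house plaque was set down and released on the ware board, then regrasped and seated face up, ridge to ridge, on the setter's pocket floor; the job was handed in at about 33 s, with the mug, disc and brush where they were.

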